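Clear the painting cradle and hold a bisque vase in its V

ROBOT

A 6-joint arm with a two-finger parallel gripper is mounted at the origin on the work surface. World frame = base frame: x ahead of the robot, y to its left, z up, the work surface at z = 0. Lengths are in m, angles in rad, forces in N, time in s.
With the tool pointing down it reaches from about 0.3 to 0.775 m from the base axis. Payload 14.6 kg.
Tool frame: the origin (TCP) lies midway between the tips of the shut fingers; the grasp point (between the pads) lies 19 mm behind it; z points along the fingers, y is the line along which they close (so a half turn about z gives the same grasp; the last joint's range is limited). The gripper opens to 94 mm and grips with 3 to 60 N. Pads are 16 mm wide; open, the fingers measure 119 mm over their backs; the gripper's body (75 mm by 177 mm) begins 78 mm behind the grasp point.
Start: joints at [-1.308, 0.3, 1.521, -0, 1.321, -0.067], TCP at [0.178, -0.52, 0.205] pointing down, gripper open.
Joint ranges: [-3.03, 3.03], [-0.79, 2.21], [0.23, 2.52], [-1.04, 4.18], [0, 3.07], [-2.55, 2.55]. Speed limits (rad/s): [2.22, 2.22, 2.57, 3.14, 3.14, 3.14].

INTERFACE

Orientations are given as [roll, pitch, yaw] about the fixed x, y, z axes, in that order (R = Rz(yaw) Ry(pitch) Rx(roll)).
In Python, from station import telemetry, optics, ctrl gives the robot as it stands.
- The arm moves only by the tool carry_out, never from a script. Its argument "plan" is a list that holds one entry, the list of rows, each a list of 7 numbers: the shift along the tool's x, y, z in mm, then the turn, a rotation vector about the tool's x, y, z in rad, then the finger opening in mm, from 0 to 94. A call has 1 to 20 rows; each row shifts and turns the commanded pose from where the row before left it, along the tool's axes as they then stand; what a row does not reach is not made up. A row lasts 1/12 s, in which the tool goes at most 41.7 mm and 7.16 degrees, less where a joint would pass 70% of its speed; a pose out of reach is approached as far as the arm can. A call with a gripper value outside its range is refused whole. The fingers move at their own pace and stop on an object; "squeeze" is the grip in N (left out, the last holds). Time passes only in rows, so rows that do not move let the fingers close. It gives the time, the measured TCP pose, the force, the opening and the grip force at its end, in the units of the state.
- telemetry.get_obs(): the state, without advancing time (a new reading comes with each control period).
- optics.camera(name): name is "scene" or "top" or "wrist"; returns a dict with "pixels" (400x640x3 uint8, red, green, blue), "intrinsics" (3x3 intrinsics, pixels), "origin" and "rotation" of the camera in the world. Camera axes: x right, y down, z forward; pixel columns grow to the right and rows downward; lengths in m; the calibration is good to about 2 mm. A picture is of the moment at which its call begins. There is no depth.
- ctrl.hand_in(): hands the job in; it is judged then, once.
The state is a dict: "time_s": time; "qpos": joint angles; "joint_vel": joint speeds; "tau": joint torques, N m; "ee_pos": TCP position; "eef_rot": TCP orientation; "force": force on the tool from outside, world axes, zero at the start; "moment": the same for the moment, N m; "grip_width": finger opening in m; "grip_force": force on a finger pad.
Only numpy, scipy, OpenCV 4.12 (cv2) and the standard library are available. Lean on these libraries where they do the work, as an engineer would, in place of code of your own. Each camera call takes 0.05 s, during which the arm holds its last target. There are 200 camera calls.

TASK

Clear the painting cradle by hanging the mug that is parked in it on the stand's hook by its handle. Then lay the plain cylindrical vase lengthwise in the cradle's V groove, centred over the two yokes, and finish while still gripping it and pressing it down with about 20 N so that it bears firmly on both sloping faces (not slammed or crushed): do not let go. Leave the bowl, the jar and the cup where they stand.

Things in the scene. Friction and masses are not known exactly. Their poses are not given: they have to be found in the camera images.
- cradle: Fixed plywood painting cradle, its x axis within 0.3 rad of world x. Origin: centre of its underside. Base board 190 (x) x 100 x 12 mm; on it two V yokes, 26 mm thick, centred at x = -63 and +63 mm, 100 mm clear gap between them (mug stands there at first; room for fingers). 90-degree V along x, apex at y = 0; a seated 46 mm cylinder has its axis at z = 55 mm.
- cheek_left: The sloping wooden faces (45 degrees) on the +y side of the V, one on each yoke; rigid. Their upper lip is 51 mm above the table and 29 mm from the middle; the yokes reach 38 mm from the middle lower down. Its frame is the cradle's frame.
- cheek_right: The same on the cradle's -y side; its frame is the cradle's frame. The faces are not slippery: a vase lowered off-centre in a tight grip can wedge on one side; eased for a moment, it settles by itself on both.
- mug: Loose white ceramic mug, about 0.28 kg: outside diameter 76 mm, height 95 mm, wall 5 mm, open top. Origin: centre of its underside; z up its axis. Starts upright on the cradle's base board (underside at 12 mm), between the yokes. Its handle, a loop of 9 mm round bar, lies in its y-z plane on the +y side, out to y = 76 mm.
- mug_handle (a point): Middle of the hole in the mug's handle, at (0, 53, 55) mm in the mug's frame; the hole's axis is the mug's x axis. The hole is 28 mm wide (y) and about 48 mm high: the underside of the handle's top bar is 23 mm above this point while the mug is upright.
- stand: Fixed wooden mug stand, left or right of the cradle. Origin: centre of its underside. Round foot 120 mm across, 16 mm high; post 18 mm thick, 206 mm high at the origin. Its steel hook, an 8 mm round rod 190 mm above the table, sticks out along the stand's -x (to the robot within 0.25 rad): level to x = -100 mm, then turned up to (-110, 0, 205) mm, top at 209 mm.
- hook (a point): Middle of the level part of the hook, on the rod's axis, at (-65, 0, 190) mm in the stand's frame. It has the stand's axes. A mug hung on it swings down freely about the rod once let go, by about 60 degrees.
- vase: Loose unglazed plain cylindrical vase, rigid and closed for handling: diameter 46 mm, length 180 mm, about 0.3 kg. Origin: its centre, on its axis; its x axis is the cylinder's axis. Starts lying on the drying board, its axis 33 mm above the table.
- board: Fixed plywood drying board, 220 (x) x 110 (y) x 10 mm, on the other side of the cradle from the stand. Origin: centre of its underside. The vase lies along its x axis between four chocks, 8 mm high, 55 to 85 mm from the middle, that stop it rolling; the middle 110 mm of the vase is free on both sides.
- bowl: Loose pinkish bisque bowl, 120 mm across, 65 mm high, beyond the cradle. Bystander. Origin: centre of its underside.
- jar: Loose glass jar, 56 mm across, 75 mm high, beyond the cradle. Bystander. Origin: centre of its underside.
- cup: Loose clear plastic cup, 68 mm across, 85 mm high, beyond the cradle. Bystander. Origin: centre of its underside.

How it is judged:
By the outcome, as a careful person would: the job done as asked, in the order asked, and still so for the second after the job is handed in, while the arm keeps its last pose, push and grip.
It also fails if it takes over 72 s, if anything falls off the work surface, if the arm or the gripper's body presses on something with over 40 N, if the wrist force passes 120 N, or if a joint passes its speed limit or range.

## Working session

There is one attempt and no reset: what is moved stays moved. The work goes in short steps, Python scripts to look and compute and a tool call to move; the robot and the scene stay as the last step left them, time stands still between calls to the robot, and variables do not carry over. Pictures are saved under pics/ and viewed, at most 10 in all, crops included, and the job is handed in when it is done.

Besides the shell and the picture viewer there is one more tool, called as a command line: name --argument value ..., lists and objects as JSON in quotes. carry_out: Moves the arm, as the interface text tells. Its arguments: {"type":"object","properties":{"plan":{"type":"array","items":{"type":"array","items":{"type":"array","items":{"type":"number"}}}},"squeeze":{"type":"number"}},"required":["plan"]}

```bash
mkdir -p pics; ls
python3 - <<'E'
from station import telemetry, optics
import cv2,numpy as np
for n in ("scene","top"):
    c=optics.camera(n); cv2.imwrite(f"pics/{n}0.png",c["pixels"][:,:,::-1]); np.savez(f"pics/{n}0.npz",**c)
    print(n,np.round(c["intrinsics"],1).tolist(),np.round(c["origin"],3),np.round(c["rotation"],3).tolist())
print(telemetry.get_obs())
E
```

```text
pics
scene [[395.6, 0.0, 314.9], [0.0, 395.6, 204.2], [0.0, 0.0, 1.0]] [ 1.051 -0.213  0.886] [-2.577, 0.008, 1.103]
top [[450.4, 0.0, 311.3], [0.0, 450.4, 204.1], [0.0, 0.0, 1.0]] [0.406 0.006 1.259] [-2.95, 0.002, -1.555]
{'time_s': 0.1, 'qpos': array([-1.30759592e+00,  3.00383241e-01,  1.52153565e+00, -6.35816219e-05,
        1.32069719e+00, -6.66045837e-02]), 'joint_vel': array([-0.00122547, -0.00323675, -0.00190266,  0.00088186,  0.00032722,
       -0.00173681]), 'tau': array([ 7.82167390e-04, -5.32644117e+01, -3.53283548e+01,  7.08883395e-02,
        2.34798691e-02, -9.07089384e-05]), 'ee_pos': array([ 0.17803787, -0.52013007,  0.20495374]), 'eef_rot': array([-3.14056740e+00, -6.66380033e-06,  3.29820756e-01]), 'force': array([-0.32443631, -0.43312149,  0.37083295]), 'moment': array([-0.02311817,  0.04897504,  0.01903872]), 'grip_force': 0.0, 'grip_width': 0.09400889091303474}
```

View pics/scene0.png

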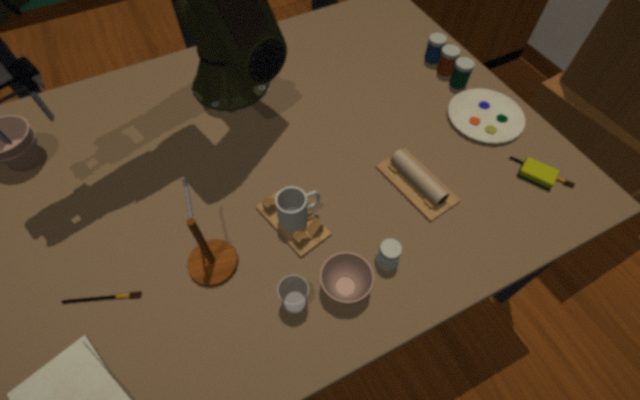

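View pics/top0.png

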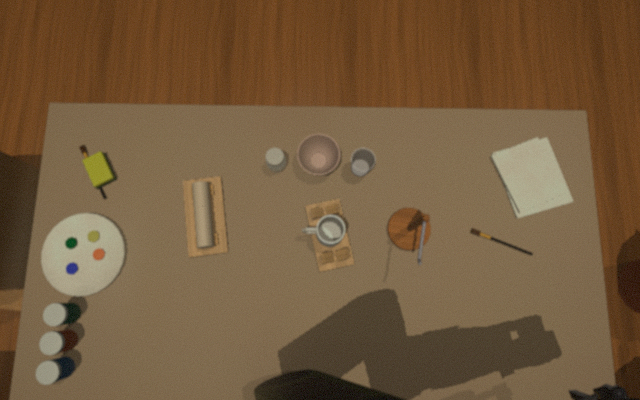

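Scene view: stand foot (212,262), mug (292,208) in the cradle with its handle pointing to the vase side, vase (418,178), bystanders (293,293), (346,278) and (389,254). Top view: cradle (329,235), mug rim (331,230), handle at (309,230), stand foot (409,228), hook tip (421,260), vase (204,214).

```bash
cat > h.py <<'E'
import numpy as np, cv2
from scipy.spatial.transform import Rotation as R
def rot(r): return R.from_euler('xyz',r)
def load(f): return dict(np.load(f))
def grab(n,tag):
    from station import optics
    c=optics.camera(n); np.savez(f"pics/{n}{tag}.npz",**c); return c
def ray(c,p):
    p=np.atleast_2d(p).astype(float)
    d=np.c_[p,np.ones(len(p))]@np.linalg.inv(c["intrinsics"]).T
    return rot(c["rotation"]).apply(d)
def plane(c,p,z):
    d=ray(c,p); o=c["origin"]; return o+d*((z-o[2])/d[:,2])[:,None]
def proj(c,P):
    q=rot(c["rotation"]).inv().apply(np.atleast_2d(P)-c["origin"])@c["intrinsics"].T
    return q[:,:2]/q[:,2:]
def tri(c1,p1,c2,p2):
    d1,d2=ray(c1,p1)[0],ray(c2,p2)[0]; d1/=np.linalg.norm(d1); d2/=np.linalg.norm(d2)
    s=np.linalg.lstsq(np.c_[d1,-d2],c2["origin"]-c1["origin"],rcond=None)[0]
    a,b=c1["origin"]+s[0]*d1,c2["origin"]+s[1]*d2; return (a+b)/2,np.linalg.norm(a-b)
def crop(c,x0,y0,x1,y1,k,f):
    im=cv2.resize(c["pixels"][y0:y1,x0:x1,::-1],None,fx=k,fy=k,interpolation=cv2.INTER_CUBIC)
    im=cv2.convertScaleAbs(im,alpha=1.5); cv2.imwrite(f"pics/{f}.png",im)
E
python3 - <<'E'
from h import *
t=load("pics/top0.npz"); s=load("pics/scene0.npz")
a=cv2.convertScaleAbs(cv2.resize(t["pixels"][170:280,170:440,::-1],None,fx=2.9,fy=2.9,interpolation=cv2.INTER_CUBIC),alpha=1.6)
b=cv2.convertScaleAbs(cv2.resize(s["pixels"][140:240,175:445,::-1],None,fx=2.5,fy=2.5,interpolation=cv2.INTER_CUBIC),alpha=1.6)
b=cv2.copyMakeBorder(b,0,0,0,a.shape[1]-b.shape[1],cv2.BORDER_CONSTANT)
cv2.imwrite("pics/c0.png",np.vstack([a,b]))
hsv=cv2.cvtColor(t["pixels"],cv2.COLOR_RGB2HSV)
for p in [(400,238),(190,190),(204,214),(320,210),(331,222),(250,200),(214,185)]: print(p,t["pixels"][p[1],p[0]],hsv[p[1],p[0]])
E
```

```text
(400, 238) [122  82  44] [ 15 163 122]
(190, 190) [156 123  81] [ 17 123 156]
(204, 214) [162 142 113] [ 18  77 162]
(320, 210) [132 102  67] [ 16 126 132]
(331, 222) [142 135 118] [ 21  43 142]
(250, 200) [131 111  82] [ 18  95 131]
(214, 185) [151 116  75] [ 16 128 151]
```

View pics/c0.png

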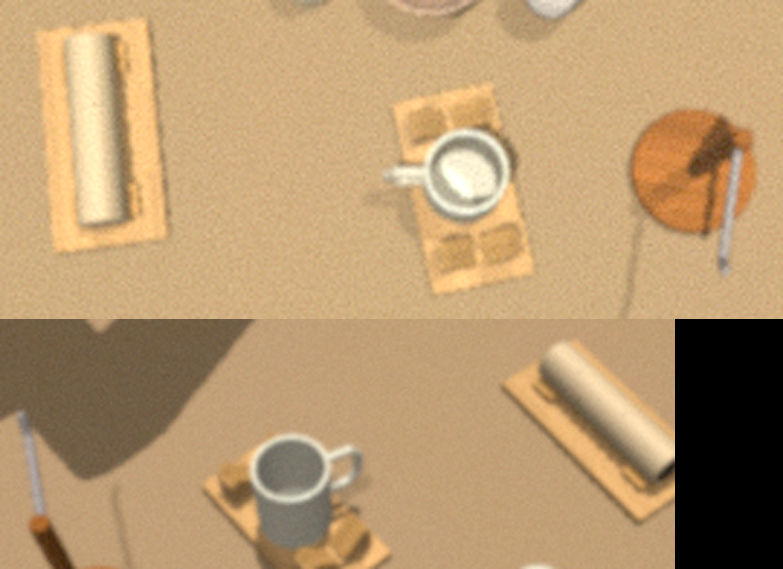

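The enlarged top view (crop = 2.9·(px−170)) shows the cradle board corners at (392,104), (492,86), (533,271) and (436,292). The mug rim centre is at (467,173), the handle end (385,174), the foot (694,171), the post top (741,138), the hook tip (723,266), and the vase ends (90,33) and (105,222).

Run:
```python
from h import *
t=load("pics/top0.npz"); s=load("pics/scene0.npz")
T=lambda l:170+np.array(l,float)/2.9-0.33
cr=plane(t,T([(392,104),(492,86),(533,271),(436,292)]),.012); print("cradle",cr.mean(0).round(4),np.round([np.linalg.norm(cr[i]-cr[i-1]) for i in range(4)],3),"yaw",np.arctan2(*(cr[0]+cr[1]-cr[2]-cr[3])[[1,0]]))
bd=plane(t,T([(38,31),(146,18),(167,240),(55,252)]),.01); print("board",bd.mean(0).round(4),np.round([np.linalg.norm(bd[i]-bd[i-1]) for i in range(4)],3),"yaw",np.arctan2(*(bd[0]+bd[1]-bd[2]-bd[3])[[1,0]]))
v=plane(t,T([(90,33),(105,222)]),.045); print("vase",v.round(4),v.mean(0))
print("rim",plane(t,T([(467,173)]),.107),"handle end",plane(t,T([(385,174)]),.08))
print("foot",plane(t,T([(694,171)]),.016),"post",plane(t,T([(741,138)]),.206),"tip",plane(t,T([(723,266)]),.207))
hsv=cv2.cvtColor(cv2.GaussianBlur(t["pixels"],(3,3),0),cv2.COLOR_RGB2HSV)
# masks
def blob(m,box):
    x0,y0,x1,y1=box; k=np.zeros_like(m); k[y0:y1,x0:x1]=m[y0:y1,x0:x1]
    c=max(cv2.findContours(k,cv2.RETR_EXTERNAL,cv2.CHAIN_APPROX_NONE)[0],key=cv2.contourArea); return c
m=((hsv[...,1]<70)*255).astype(np.uint8)
c=blob(m,(300,205,360,255)); e=cv2.minEnclosingCircle(c); print("mug blob",cv2.boundingRect(c),cv2.contourArea(c))
m=((hsv[...,1]>140)*255).astype(np.uint8)
c=blob(m,(375,195,440,255)); e=cv2.fitEllipse(c); print("foot ell",e,plane(t,[e[0]],.016))
# scene: tip + post top triangulation ; crop b scale 2.5 offset (175,140), top row offset 319
S=lambda x,y:np.array([175+x/2.5-.3,140+(y-319)/2.5-.3])
for n,a,b in [("tip",(723,266),(21,414)),("posttop",(741,138),(40,525)),("rim",(467,173),(291,469))]:
    print(n,tri(t,T([a])[0],s,S(*b)))
```

```text
cradle [ 0.5635 -0.0388  0.012 ] [0.186 0.099 0.183 0.094] yaw 0.2312196651827469
board [0.6105 0.3121 0.01  ] [0.219 0.107 0.22  0.107] yaw 0.14476724882130781
vase [[0.7019 0.3204 0.045 ]
 [0.5214 0.2951 0.045 ]] [0.61164794 0.30775974 0.045     ]
rim [[ 0.56395816 -0.03881617  0.107     ]] handle end [[0.56560768 0.03468134 0.08      ]]
foot [[ 0.58174595 -0.25997178  0.016     ]] post [[ 0.58256959 -0.25829663  0.206     ]] tip [[ 0.47835901 -0.24027339  0.207     ]]
mug blob (302, 214, 44, 32) 767.0
foot ell ((407.7451171875, 228.15675354003906), (39.64983367919922, 40.97703170776367), 24.476524353027344) [[ 0.58303609 -0.25657291  0.016     ]]
tip (array([ 0.4779357 , -0.24226974,  0.20753593]), np.float64(0.004215634594068437))
posttop (array([ 0.58372469, -0.2618469 ,  0.19768556]), np.float64(0.0028944967901161924))
rim (array([ 0.56519472, -0.03903165,  0.09832038]), np.float64(0.0002638669577056095))
```

carry_out --plan '[[[0,0,-30,0,0,0,94],[0,0,-30,0,0,0,94],[29,-18.3,0,0,0,0,94],[29,-18.3,0,0,0,0,94],[29,-18.3,0,0,0,0,94],[29,-18.3,0,0,0,0,94],[29,-18.3,0,0,0,0,94],[29,-18.3,0,0,0,0,94],[29,-18.3,0,0,0,0,94],[29,-18.3,0,0,0,0,94],[29,-18.3,0,0,0,0,94],[29,-18.3,0,0,0,0,94],[29,-18.3,0,0,0,0,94],[29,-18.3,0,0,0,0,94],[29,-18.3,0,0,0,0,94],[29,-18.3,0,0,0,0,94],[29,-18.3,0,0,0,0,94],[29,-18.3,0,0,0,0,94],[29,-18.3,0,0,0,0,94],[29,-18.3,0,0,0,0,94]]]'

```text
time_s: 1.77
ee_pos: [0.566, -0.038, 0.2651]
eef_rot: [-3.141, 0.001, 0.33]
force: [0.5, -0.7, 0.1]
grip_width: 0.094
grip_force: 0.0
```

carry_out --plan '[[[0,0,0,0,0,-0.113,94],[0,0,0,0,0,-0.113,94],[0,0,0,0,0,-0.113,94],[0,0,0,0,0,-0.113,94],[0,0,0,0,0,-0.113,94],[0,0,0,0,0,-0.113,94],[0,0,0,0,0,-0.113,94],[0,0,0,0,0,-0.113,94],[0,0,0,0,0,-0.113,94],[0,0,0,0,0,-0.113,94],[0,0,0,0,0,-0.113,94],[0,0,0,0,0,0,94]]]'

```text
time_s: 2.77
ee_pos: [0.5652, -0.0396, 0.2651]
eef_rot: [-3.141, -0.0, 1.578]
force: [-0.0, 0.2, -0.5]
grip_width: 0.0942
grip_force: 0.0
```

```bash
cat >> h.py <<'E'
def rel(pos,yaw=None):
    """shift (mm) in present tool axes, and yaw still to turn about tool z"""
    from station import telemetry
    o=telemetry.get_obs(); r=rot(o["eef_rot"])
    print("t",round(o["time_s"],2),"pos",o["ee_pos"].round(4),"rpy",o["eef_rot"].round(3),"shift",(r.inv().apply(np.array(pos)-o["ee_pos"])*1e3).round(1),
      "" if yaw is None else "turn %s"%(r.inv()*R.from_euler('xyz',[np.pi,0,yaw])).as_rotvec().round(3), "F",o["force"].round(1),"grip",round(o["grip_width"],4),round(o["grip_force"],1))
E
python3 - <<'E'
from h import *
c=grab("wrist","1"); print(c["origin"],c["rotation"],c["intrinsics"][0])
cv2.imwrite("pics/w1.png",cv2.convertScaleAbs(c["pixels"][:,:,::-1],alpha=1.4))
rel([.564,-.039,.068],np.pi/2-.02)
E
```

```text
[0.56354418 0.03980062 0.44435567] [2.86418111e+00 1.01535404e-03 7.35772367e-03] [348.16622041   0.         321.71665388]
t 2.82 pos [ 0.5652 -0.0396  0.2652] rpy [-3.141 -0.     1.571] shift [  0.6  -1.1 197.2] turn [-0.001 -0.     0.02 ] F [-0.6 -0.2 -0.2] grip 0.0939 0.0
```

View pics/w1.png

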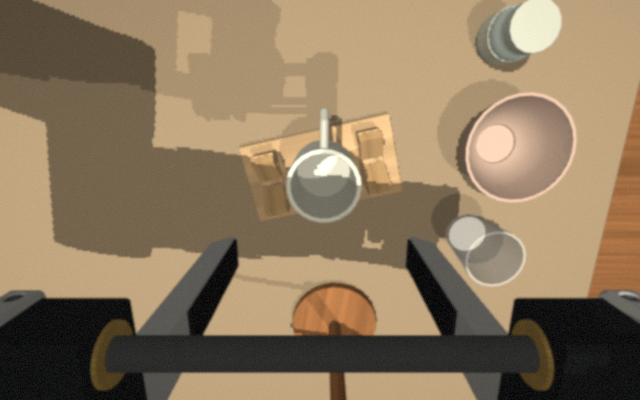

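The wrist view shows the mug rim centred near (324,185), the handle end at (324,109), and the cradle corners at (240,147), (388,112), (401,189) and (262,221).

Run:
```python
from h import *
c=load("pics/wrist1.npz")
print("rim",plane(c,[(324,185)],.107),"rimLR",plane(c,[(286,183),(361,183)],.107),"handle",plane(c,[(324.5,109)],.085), plane(c,[(324.5,109),(324.5,145)],.0935))
q=plane(c,[(240,147),(388,112),(401,189),(262,221)],.012); print(q.round(4),q.mean(0)); print([np.linalg.norm(q[i]-q[i-1]) for i in range(4)])
d=(q[1]+q[2]-q[0]-q[3]); print("yaw",np.arctan2(d[1],d[0]))
```

```text
rim [[ 0.56604237 -0.03806672  0.107     ]] rimLR [[ 0.52834141 -0.03631998  0.107     ]
 [ 0.60270626 -0.03575583  0.107     ]] handle [[0.56599287 0.03450977 0.085     ]] [[ 5.65934949e-01  3.46349203e-02  9.35000000e-02]
 [ 5.66267100e-01 -1.54880505e-04  9.35000000e-02]]
[[ 0.4625 -0.0127  0.012 ]
 [ 0.6428  0.0305  0.012 ]
 [ 0.6651 -0.0645  0.012 ]
 [ 0.4859 -0.109   0.012 ]] [ 0.56409444 -0.03890653  0.012     ]
[np.float64(0.09911243493652831), np.float64(0.18539567366397966), np.float64(0.09756921268926257), np.float64(0.18463699288739935)]
yaw 0.23926539519808074
```

carry_out --plan '[[[1.5,0,28,0,0,0,94],[0,0,28,0,0,0,94],[0,0,28,0,0,0,94],[0,0,28,0,0,0,94],[0,0,28,0,0,0,94],[0,0,28,0,0,0,94],[0,0,18,0,0,0,94],[0,0,11,0,0,0,94],[0,0,0,0,0,0,94],[0,0,0,0,0,0,72],[0,0,0,0,0,0,70],[0,0,0,0,0,0,70],[0,0,0,0,0,0,70],[0,0,0,0,0,0,70],[0,0,0,0,0,0,70],[0,0,0,0,0,0,70]]]' --squeeze 30

```text
time_s: 4.15
ee_pos: [0.5661, -0.0382, 0.0698]
eef_rot: [3.139, 0.0, 1.573]
force: [1.2, 0.2, 7.3]
grip_width: 0.0744
grip_force: 30.0
```

carry_out --plan '[[[0,0,-5,0,0,0,70],[0,0,-15,0,0,0,70],[0,0,-22,0,0,0,70],[0,0,-22,0,0,0,70],[0,0,-22,0,0,0,70],[0,0,-20,0,0,0,70],[0,0,-15,0,0,0,70],[0,0,-10,0,0,0,70],[0,0,0,0,0,0,70],[0,0,0,0,0,0,70]]]'

```text
time_s: 4.98
ee_pos: [0.5651, -0.0381, 0.1991]
eef_rot: [-3.141, -0.0, 1.573]
force: [0.2, 0.8, -4.1]
grip_width: 0.0741
grip_force: 30.0
```

Run:
```python
from h import *
t=grab("top","2"); s=grab("scene","2"); w=grab("wrist","2")
a=cv2.resize(t["pixels"][180:290,280:450,::-1],None,fx=4,fy=4,interpolation=cv2.INTER_CUBIC)
b=cv2.resize(s["pixels"][150:290,170:340,::-1],None,fx=4,fy=4,interpolation=cv2.INTER_CUBIC)[:, :680]
ww=w["pixels"][:,:,::-1]
cv2.imwrite("pics/c2.png",cv2.convertScaleAbs(cv2.resize(np.vstack([a,b]),None,fx=.6,fy=.6),alpha=1.6))
cv2.imwrite("pics/w2.png",cv2.convertScaleAbs(ww,alpha=1.4))
rel([.4117,-.284,.2015],np.pi/2-.16)
```

```text
t 5.13 pos [ 0.5648 -0.0381  0.1982] rpy [-3.139 -0.     1.573] shift [-245.6 -153.6   -3.1] turn [-0.002 -0.     0.162] F [-0.1  0.9 -4.8] grip 0.0746 30.0
```

View pics/w2.png

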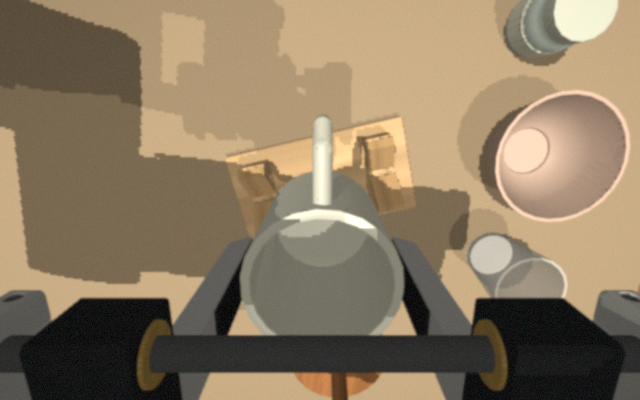

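The wrist view shows the mug held upright and centred in the fingers. Its handle runs from (322,200) to (322,117), and the cradle is empty below it.

carry_out --plan '[[[0,-14,0,0,0,0,70],[-8,-28,0,0,0,0,70],[-8,-28,0,0,0,0,70],[-8,-28,0,0,0,0,70],[-10,-28,0,0,0,0,70],[-14,-28,0,0,0,0,70],[-28,0,0,0,0,0,70],[-28,0,0,0,0,0,70],[-28,0,0,0,0,0,70],[-28,0,0,0,0,0,70],[-28,0,0,0,0,0,70],[-28,0,0,0,0,0,70],[-18,0,0,0,0,0,70],[-12,0,0,0,0,0,70],[0,0,0,0,0,0.08,70],[0,0,0,0,0,0.08,70],[0,0,0,0,0,0,70],[0,0,0,0,0,0,70]]]'

```text
time_s: 6.63
ee_pos: [0.4117, -0.2841, 0.1991]
eef_rot: [-3.141, -0.0, 1.416]
force: [-0.2, 0.5, -3.7]
grip_width: 0.0743
grip_force: 30.0
```

Run:
```python
from h import *
t=grab("top","3"); s=grab("scene","3"); w=grab("wrist","3")
a=cv2.resize(s["pixels"][140:290,130:300,::-1],None,fx=3.5,fy=3.5,interpolation=cv2.INTER_CUBIC)
cv2.imwrite("pics/w3.png",cv2.convertScaleAbs(w["pixels"][:,:,::-1],alpha=1.4))
cv2.imwrite("pics/s3.png",cv2.convertScaleAbs(a,alpha=1.6))
rel([.4117,-.284,.2015],np.pi/2-.16)
# known features predicted for the estimated stand pose
S=lambda p:np.array([.583,-.258,0])+R.from_euler('z',-.16).apply(np.array(p))
print(proj(w,[S([-110,0,205])] if 0 else [S([-.11,0,.207]),S([-.1,0,.19]),S([0,0,.206])]).round(1), proj(s,[S([-.11,0,.207]),S([-.1,0,.19]),S([0,0,.206])]).round(1))
```

```text
t 6.78 pos [ 0.4118 -0.2842  0.1993] rpy [-3.141 -0.     1.415] shift [ 0.1 -0.1 -2.2] turn [-0.    -0.     0.004] F [ 0.2 -0.3 -4.1] grip 0.075 30.0
[[435.4 159.1]
 [444.  154.4]
 [655.8 159.9]] [[184.5 176.3]
 [187.4 184.5]
 [192.1 218.9]]
```

View pics/w3.png

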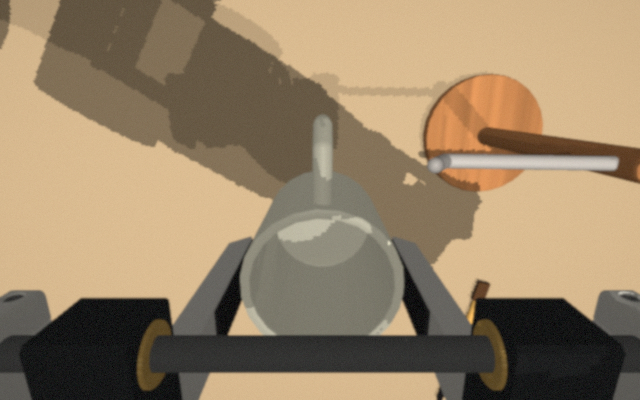

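View pics/s3.png

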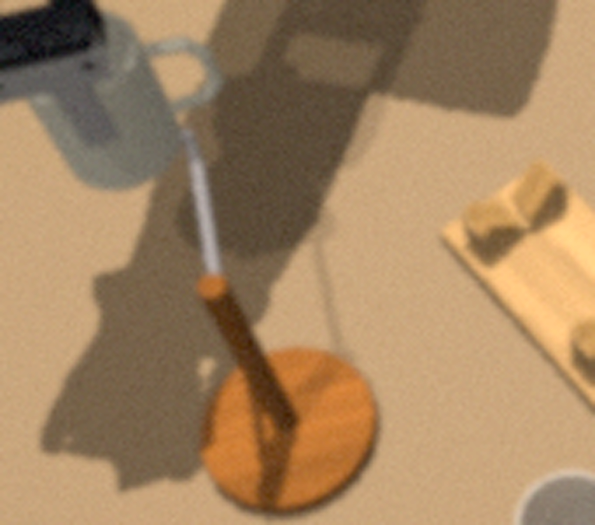

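The wrist view shows the rod running level from (448,160) to (612,163) with its tip at (434,165), and the handle from (322,205) to (322,115). The scene view shows the handle loop short of and beside the tip.

Run:
```python
from h import *
w=load("pics/wrist3.npz"); o=np.array([.4118,-.2842,.1993]); r=R.from_euler('xyz',[np.pi,0,1.415])
tl=lambda P:(r.inv().apply(P-o)*1e3).round(1)
print("rod in tool",tl(plane(w,[(450,160),(612,163)],.19)),"tip",tl(plane(w,[(434,165)],.207)))
print("rodworld",plane(w,[(450,160),(612,163)],.19))
m=.1993-.0698+.012
print("handle end(z 80 / 60)",tl(plane(w,[(322,115)],m+.08)),tl(plane(w,[(322,115)],m+.06)),"rim L/R",tl(plane(w,[(241,280),(404,280)],m+.095)),"rim far",tl(plane(w,[(322,207)],m+.095)))
```

```text
rod in tool [[ 49.8  68.6   9.3]
 [ 48.2 157.1   9.3]] tip [[50.  54.6 -7.7]]
rodworld [[ 0.48730353 -0.24564316  0.19      ]
 [ 0.57445408 -0.26092932  0.19      ]]
handle end(z 80 / 60) [[ 74.5  -1.1 -22.2]] [[73.9 -1.1 -2.2]] rim L/R [[  2.4 -37.7 -37.2]
 [  2.5  36.1 -37.2]] rim far [[ 36.9  -1.  -37.2]]
```

carry_out --plan '[[[-2,0,-1,0,0,0.018,70],[0,12,0,0,0,0,70],[0,18,0,0,0,0,70],[0,18,0,0,0,0,70],[0,18,0,0,0,0,70],[0,18,0,0,0,0,70],[0,12,0,0,0,0,70],[0,5,0,0,0,0,70],[0,0,0,0,0,0,70]]]'

```text
time_s: 7.53
ee_pos: [0.5113, -0.3041, 0.2]
eef_rot: [-3.141, -0.0, 1.395]
force: [-0.2, -0.1, -3.8]
grip_width: 0.075
grip_force: 30.0
```

Run:
```python
from h import *
s=grab("scene","4"); w=grab("wrist","4")
a=cv2.resize(s["pixels"][150:260,130:270,::-1],None,fx=2.9,fy=2.9,interpolation=cv2.INTER_CUBIC)
b=w["pixels"][80:399,130:520,::-1]; n=min(len(a),len(b))
cv2.imwrite("pics/c4.png",cv2.convertScaleAbs(np.hstack([a[:n],b[:n]]),alpha=1.5))
rel([.5,-.3,.175])
```

```text
t 7.63 pos [ 0.5104 -0.3041  0.2003] rpy [-3.141 -0.     1.395] shift [  2.2 -11.   25.3]  F [ 0.4  0.4 -3.9] grip 0.0749 30.0
```

View pics/c4.png

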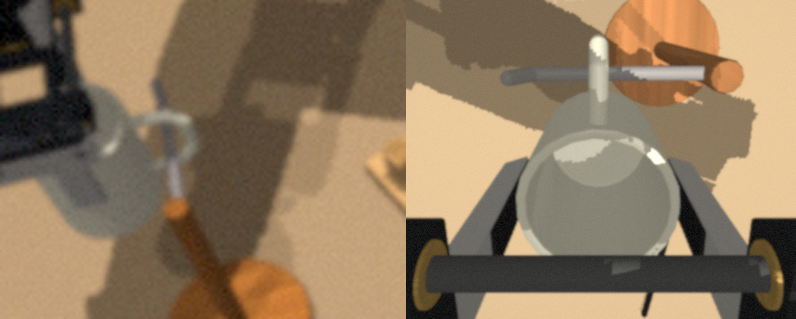

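The rod passes through the handle loop in both views: wrist crop (598,73), with the bar crossing the rod, and scene crop (172,140).

carry_out --plan '[[[0,0,8,0,0,0,70],[0,0,8,0,0,0,70],[0,0,5,0,0,0,70],[0,0,2,0,0,0,70],[0,0,1,0,0,0,70],[0,0,1,0,0,0,70],[0,0,0,0,0,0,70]]]'

```text
time_s: 8.22
ee_pos: [0.5109, -0.3041, 0.1755]
eef_rot: [3.141, 0.0, 1.395]
force: [0.1, -0.3, -3.0]
grip_width: 0.0745
grip_force: 30.0
```

carry_out --plan '[[[0,0,0.7,0,0,0,70],[0,0,0.7,0,0,0,70],[0,0,0,0,0,0,70]]]'

```text
time_s: 8.47
ee_pos: [0.5109, -0.3041, 0.174]
eef_rot: [-3.142, -0.0, 1.395]
force: [-1.0, -0.8, -3.2]
grip_width: 0.0743
grip_force: 30.0
```

carry_out --plan '[[[0,0,0.8,0,0,0,70],[0,0,0.8,0,0,0,70],[0,0,0,0,0,0,70]]]'

```text
time_s: 8.72
ee_pos: [0.5111, -0.3042, 0.1731]
eef_rot: [3.141, 0.0, 1.395]
force: [-1.4, -0.5, 4.2]
grip_width: 0.0745
grip_force: 30.0
```

carry_out --plan '[[[0,0,0,0,0,0,94],[0,0,0,0,0,0,94],[0,0,0,0,0,0,94],[0,0,0,0,0,0,94],[0,0,0,0,0,0,94],[0,0,0,0,0,0,94],[0,0,0,0,0,0,94],[0,0,0,0,0,0,94],[0,0,0,0,0,0,94],[0,0,0,0,0,0,94],[0,0,-15,0,0,0,94],[0,0,-25,0,0,0,94],[0,0,-30,0,0,0,94],[0,0,-25,0,0,0,94]]]'

```text
time_s: 9.88
ee_pos: [0.5109, -0.3041, 0.2693]
eef_rot: [3.141, 0.0, 1.395]
force: [0.7, -0.0, 0.3]
grip_width: 0.094
grip_force: 0.0
```

Run:
```python
from h import *
s=grab("scene","5"); w=grab("wrist","5")
a=cv2.resize(s["pixels"][150:260,130:270,::-1],None,fx=2.9,fy=2.9,interpolation=cv2.INTER_CUBIC)
b=w["pixels"][0:319,130:520,::-1]; n=min(len(a),len(b))
cv2.imwrite("pics/c5.png",cv2.convertScaleAbs(np.hstack([a[:n],b[:n]]),alpha=1.5))
rel([.6115,.3077,.26],-np.pi+.139)
```

```text
t 9.98 pos [ 0.5119 -0.3047  0.272 ] rpy [3.135e+00 3.000e-03 1.395e+00] shift [620.5  -9.2  10.2] turn [ 0.002  0.008 -1.886] F [-0.5 -0.8 -0.2] grip 0.0941 0.0
```

View pics/c5.png

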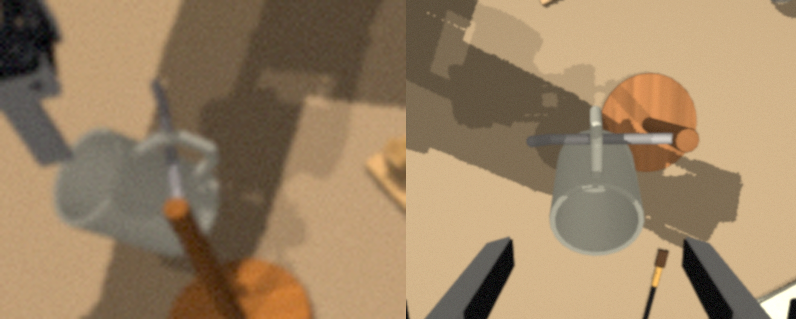

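The mug hangs from the rod by its handle and has swung down (wrist crop, handle at (596,140)). Next is the vase.

carry_out --plan '[[[18,0,0,0,0,0,94],[33.5,-0.5,0,0,0,0,94],[33.5,-0.5,0,0,0,0,94],[33.5,-0.5,0,0,0,0,94],[33.5,-0.5,0,0,0,0,94],[33.5,-0.5,0,0,0,0,94],[33.5,-0.5,0,0,0,0,94],[33.5,-0.5,0,0,0,0,94],[33.5,-0.5,0,0,0,0,94],[33.5,-0.5,0,0,0,0,94],[33.5,-0.5,0,0,0,0,94],[33.5,-0.5,0,0,0,0,94],[33.5,-0.5,0,0,0,0,94],[33.5,-0.5,0,0,0,0,94],[33.5,-0.5,0,0,0,0,94],[33.5,-0.5,0,0,0,0,94],[33.5,-0.5,0,0,0,0,94],[33.5,-0.5,0,0,0,0,94],[33.5,-0.5,0,0,0,0,94],[33,-0.5,0,0,0,0,94]]]'

```text
time_s: 11.65
ee_pos: [0.6159, 0.3431, 0.2664]
eef_rot: [-3.141, 0.001, 1.395]
force: [-0.1, -0.1, 0.4]
grip_width: 0.0938
grip_force: 0.0
```

carry_out --plan '[[[0,0,0,0,0,0.114,94],[0,0,0,0,0,0.114,94],[0,0,0,0,0,0.114,94],[0,0,0,0,0,0.114,94],[0,0,0,0,0,0.114,94],[0,0,0,0,0,0.114,94],[0,0,0,0,0,0.114,94],[0,0,0,0,0,0.114,94],[0,0,0,0,0,0.114,94],[0,0,0,0,0,0.114,94],[0,0,0,0,0,0.114,94],[0,0,0,0,0,0,94]]]'

```text
time_s: 12.65
ee_pos: [0.616, 0.3413, 0.2664]
eef_rot: [3.141, 0.001, 0.135]
force: [-0.1, -0.5, -0.2]
grip_width: 0.0938
grip_force: 0.0
```

Run:
```python
from h import *
w=grab("wrist","6"); rel([.6115,.3077,.016],.139)
t=load("pics/top0.npz")
print("vase centre seen at",proj(w,[[.6115,.3077,.04]]).round(0), proj(w,[[.7019,.3204,.033],[.5214,.2951,.033]]).round(0))
hsv=cv2.cvtColor(cv2.GaussianBlur(w["pixels"],(3,3),0),cv2.COLOR_RGB2HSV)
for y in range(60,400,20): print(y,[int(v) for v in hsv[y,240:420:8,1]])
```

```text
t 12.7 pos [0.616  0.3414 0.2665] rpy [3.141e+00 1.000e-03 1.430e-01] shift [ -9.   32.6 250.5] turn [0.    0.001 0.004] F [-0.2  0.4 -0.3] grip 0.0939 0.0
vase centre seen at [[349. 180.]] [[350. 100.]
 [347. 248.]]
60 [86, 88, 88, 88, 88, 88, 86, 88, 86, 86, 89, 86, 88, 88, 86, 87, 88, 88, 91, 91, 87, 85, 87]
80 [88, 88, 88, 88, 86, 87, 88, 87, 87, 86, 87, 91, 88, 88, 87, 87, 89, 86, 86, 91, 84, 91, 91]
100 [87, 88, 88, 87, 86, 88, 87, 88, 107, 109, 108, 107, 110, 110, 106, 106, 108, 109, 108, 91, 84, 87, 87]
120 [87, 87, 87, 87, 87, 88, 87, 89, 108, 105, 116, 76, 70, 66, 67, 71, 116, 107, 111, 89, 87, 87, 87]
140 [87, 89, 89, 88, 85, 87, 87, 87, 107, 108, 109, 87, 69, 68, 68, 70, 106, 109, 108, 88, 88, 88, 86]
160 [87, 87, 87, 86, 89, 87, 88, 87, 106, 106, 106, 83, 68, 66, 65, 68, 108, 109, 109, 86, 87, 86, 86]
180 [87, 88, 88, 88, 87, 86, 86, 87, 106, 107, 107, 80, 68, 66, 68, 68, 107, 108, 110, 86, 86, 85, 83]
200 [90, 89, 86, 88, 87, 88, 89, 89, 106, 108, 108, 85, 69, 65, 67, 70, 107, 107, 109, 86, 87, 89, 84]
220 [87, 87, 89, 87, 88, 87, 89, 89, 105, 107, 110, 87, 67, 66, 68, 70, 117, 108, 107, 89, 86, 86, 86]
240 [89, 89, 89, 87, 88, 87, 88, 87, 103, 106, 109, 89, 69, 67, 68, 68, 110, 108, 104, 87, 87, 78, 22]
260 [86, 87, 89, 88, 91, 86, 87, 87, 87, 87, 87, 87, 87, 87, 87, 88, 87, 87, 87, 87, 87, 20, 32]
280 [89, 87, 87, 89, 91, 87, 87, 87, 87, 87, 87, 87, 87, 87, 89, 87, 89, 87, 87, 87, 87, 87, 51]
300 [90, 87, 87, 90, 88, 90, 88, 87, 89, 89, 87, 89, 89, 86, 88, 87, 88, 87, 87, 87, 87, 87, 86]
320 [88, 87, 87, 87, 89, 88, 87, 87, 87, 88, 86, 88, 88, 87, 88, 87, 88, 88, 88, 86, 86, 86, 89]
340 [0, 18, 11, 21, 0, 10, 20, 20, 0, 20, 10, 20, 11, 9, 0, 0, 18, 9, 9, 10, 10, 19, 0]
360 [18, 9, 9, 9, 9, 9, 0, 17, 18, 18, 18, 9, 9, 9, 8, 7, 7, 13, 14, 13, 7, 13, 7]
380 [88, 87, 90, 89, 88, 88, 88, 89, 88, 88, 88, 88, 86, 87, 87, 85, 84, 88, 88, 88, 88, 88, 88]
```

Saturation separates board (>97) and vase (<78) cleanly, so I'll use masks for both.

Run:
```python
from h import *
w=load("pics/wrist6.npz")
S=cv2.cvtColor(cv2.GaussianBlur(w["pixels"],(3,3),0),cv2.COLOR_RGB2HSV)[...,1].astype(int)
box=np.zeros(S.shape,bool); box[85:258,290:405]=1
m=((S>97)&box).astype(np.uint8)
c=max(cv2.findContours(m,cv2.RETR_EXTERNAL,cv2.CHAIN_APPROX_NONE)[0],key=cv2.contourArea)
B=plane(w,c[:,0],.01)[:,:2].astype(np.float32); print("board",cv2.minAreaRect(B))
hull=np.zeros_like(m); cv2.drawContours(hull,[c],-1,1,-1)
L,Rr=[],[]
for y in range(125,245,4):
    x=np.where(hull[y]&(S[y]<92))[0]; x=x[(x>318)&(x<375)]; L.append((x.min()-.5,y)); Rr.append((x.max()+.5,y))
# silhouette rays are tangent to the cylinder: intersect each edge with axis-height plane shifted by the tangent
o=w["origin"]
for n,E in(("L",L),("R",Rr)):
    P=plane(w,E,.033); f=np.polyfit(P[:,0],P[:,1],1); print(n,f, "y at .6115",np.polyval(f,.6115),"pix",E[0],E[-1])
print("cam",o)
rel([.6115,.3077,.016])
```

```text
board ((0.6104984283447266, 0.3106328845024109), (0.21864113211631775, 0.11094393581151962), 8.260753631591797)Traceback (most recent call last):
  File "<stdin>", line 11, in <module>
    return umr_minimum(a, axis, None, out, keepdims, initial, where)
ValueError: zero-size array to reduction operation minimum which has no identity
```

Run:
```python
from h import *
w=load("pics/wrist6.npz")
S=cv2.cvtColor(cv2.GaussianBlur(w["pixels"],(3,3),0),cv2.COLOR_RGB2HSV)[...,1].astype(int)
print("col",S[100:126,345],S[236:260,345]); print("row180",S[180,322:372])
rel([.611,.3095,.016],.144)
```

```text
col [107 103  88  73  69  68  68  67  67  67  70  68  68  67  65  68  70  70
  70  70  67  67  70  70  69  69] [67 67 67 66 66 67 67 66 66 67 66 66 66 67 67 68 68 67 68 71 76 81 86 86]
row180 [108 109 108 108 103  94  80  73  69  68  67  68  70  68  68  67  68  67
  67  67  66  67  66  67  67  68  67  67  67  67  68  69  69  67  70  70
  70  69  68  69  69  72  78  91 102 106 107 107 107 106]
t 12.7 pos [0.616  0.3414 0.2665] rpy [3.141e+00 1.000e-03 1.430e-01] shift [ -9.2  30.8 250.5] turn [ 0.     0.001 -0.001] F [-0.2  0.4 -0.3] grip 0.0939 0.0
```

Run:
```python
from h import *
w=load("pics/wrist6.npz"); print(w["origin"])
e=plane(w,[(345,102),(345,255.5)],.056); print(e,np.linalg.norm(e[0]-e[1]),e.mean(0))
p=plane(w,[(327.5,180),(365,180)],.036); print(p,np.linalg.norm(p[0]-p[1]),p.mean(0))
```

```text
[0.69411298 0.35186363 0.44551328]
[[0.69845096 0.32698537 0.056     ]
 [0.52111202 0.29952771 0.056     ]] 0.17945200381319018 [0.60978149 0.31325654 0.056     ]
[[0.60687743 0.3327627  0.036     ]
 [0.61294412 0.28812695 0.036     ]] 0.04504614858220197 [0.60991077 0.31044482 0.036     ]
```

carry_out --plan '[[[-5,15,20,0,0,0,94],[-5,15,20,0,0,0,94],[0,0,28,0,0,0,94],[0,0,28,0,0,0,94],[0,0,28,0,0,0,94],[0,0,28,0,0,0,94],[0,0,28,0,0,0,94],[0,0,28,0,0,0,94],[0,0,22,0,0,0,94],[0,0,12,0,0,0,94],[0,0,6,0,0,0,94],[0,0,2,0,0,0,94],[0,0,0,0,0,0,94]]]'

```text
time_s: 13.78
ee_pos: [0.6107, 0.3105, 0.0181]
eef_rot: [-3.141, -0.001, 0.142]
force: [0.0, 0.6, 0.2]
grip_width: 0.0941
grip_force: 0.0
```

carry_out --plan '[[[0,0,0,0,0,0,60],[0,0,0,0,0,0,50],[0,0,0,0,0,0,40],[0,0,0,0,0,0,40],[0,0,0,0,0,0,40],[0,0,0,0,0,0,40],[0,0,0,0,0,0,40],[0,0,0,0,0,0,40],[0,0,0,0,0,0,40],[0,0,0,0,0,0,40]]]' --squeeze 30

```text
time_s: 14.62
ee_pos: [0.6104, 0.3105, 0.0175]
eef_rot: [-3.141, -0.0, 0.141]
force: [-0.0, 1.6, 0.2]
grip_width: 0.045
grip_force: 30.0
```

carry_out --plan '[[[0,0,-5,0,0,0,40],[0,0,-15,0,0,0,40],[0,0,-22,0,0,0,40],[0,0,-22,0,0,0,40],[0,0,-22,0,0,0,40],[0,0,-22,0,0,0,40],[0,0,-15,0,0,0,40],[0,0,-7,0,0,0,40],[0,0,0,0,0,0,40]]]'

```text
time_s: 15.37
ee_pos: [0.6109, 0.3106, 0.15]
eef_rot: [-3.141, -0.003, 0.141]
force: [0.4, 0.9, -2.6]
grip_width: 0.0453
grip_force: 30.0
```

Run:
```python
from h import *
t=grab("top","7"); S=cv2.cvtColor(cv2.GaussianBlur(t["pixels"],(3,3),0),cv2.COLOR_RGB2HSV)[...,1].astype(int)
box=np.zeros(S.shape,bool); box[190:280,295:365]=1
for th in (100,105,110):
    m=cv2.morphologyEx(((S>th)&box).astype(np.uint8),cv2.MORPH_CLOSE,np.ones((3,3)))
    c=max(cv2.findContours(m,cv2.RETR_EXTERNAL,cv2.CHAIN_APPROX_NONE)[0],key=cv2.contourArea)
    print(th,cv2.boundingRect(c),cv2.minAreaRect(plane(t,c[:,0],.012)[:,:2].astype(np.float32)))
rel([.564,-.0389,.135],.237)
```

```text
100 (297, 197, 59, 76) ((0.563529372215271, -0.030192382633686066), (0.2010217308998108, 0.12728241086006165), 14.771361351013184)
105 (305, 198, 50, 75) ((0.5630508661270142, -0.03814519941806793), (0.1945771425962448, 0.10400518029928207), 13.125255584716797)
110 (305, 199, 49, 73) ((0.5633699893951416, -0.037776753306388855), (0.19051501154899597, 0.10089561343193054), 13.191469192504883)
t 15.42 pos [0.6105 0.3103 0.1482] rpy [-3.141e+00 -1.000e-03  1.410e-01] shift [-95.  339.3  13. ] turn [-0.    -0.001 -0.096] F [-0.2 -0.7 -3.2] grip 0.0456 30.0
```

carry_out --plan '[[[-4,14,0,0,0,0,40],[-7,25,0,0,0,0,40],[-7,25,0,0,0,0,40],[-7,25,0,0,0,0,40],[-7,25,0,0,0,0,40],[-7,25,0,0,0,0,40],[-7,25,0,0,0,0,40],[-7,25,0,0,0,0,40],[-7,25,0,0,0,0,40],[-7,25,0,0,0,0,40],[-7,25,0,0,0,0,40],[-7,25,0,0,0,0,40],[-7,25,0,0,0,0,40],[-7,25,0,0,0,0,40],[0,0,0,0,0,-0.047,40],[0,0,0,0,0,-0.046,40],[0,0,0,0,0,0,40],[0,0,0,0,0,0,40]]]'

```text
time_s: 16.92
ee_pos: [0.5635, -0.0386, 0.1465]
eef_rot: [-3.141, 0.002, 0.232]
force: [0.6, -0.6, -3.0]
grip_width: 0.0457
grip_force: 30.0
```

Run:
```python
from h import *
w=grab("wrist","8"); rel([.5637,-.0384,.06],.234)
cv2.imwrite("pics/w8.png",cv2.convertScaleAbs(w["pixels"][:,:,::-1],alpha=1.4))
C=lambda p:np.array([.5637,-.0384,0])+R.from_euler('z',.234).apply(np.array(p))
print(proj(w,[C([sx*.095,sy*.05,.012]) for sx,sy in((1,1),(1,-1),(-1,-1),(-1,1))]).round(0).tolist(), proj(w,[C([sx*.063+.013,sy*.029,.051]) for sx,sy in((1,1),(1,-1))]).round(0).tolist())
```

```text
t 16.97 pos [ 0.5635 -0.0384  0.1467] rpy [-3.141e+00  1.000e-03  2.320e-01] shift [ 0.3  0.  86.7] turn [-0.     0.001 -0.002] F [-0.1 -0.3 -3.3] grip 0.0451 30.0
[[263.0, 83.0], [380.0, 83.0], [372.0, 283.0], [272.0, 283.0]] [[283.0, 106.0], [359.0, 106.0]]
```

View pics/w8.png

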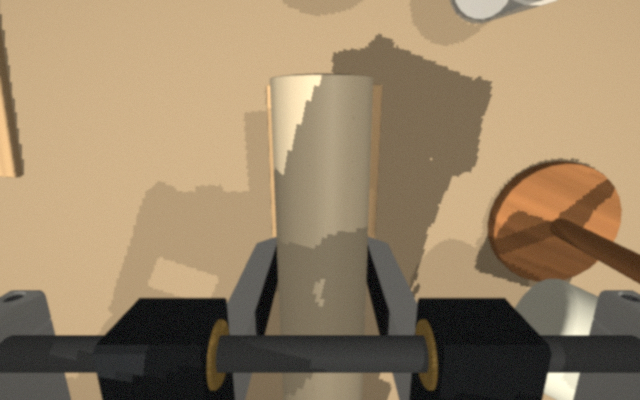

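Board corners in this wrist view are near (266,86) and (382,85), against (263,83) and (380,83) predicted, so I'll measure that small sideways offset properly.

Run:
```python
from h import *
w=load("pics/wrist8.npz"); S=cv2.cvtColor(cv2.GaussianBlur(w["pixels"],(3,3),0),cv2.COLOR_RGB2HSV)[...,1].astype(int)
r=R.from_euler('xyz',[np.pi,0,.232]); o=np.array([.5635,-.0384,.1467])
for y in (100,115,130,150,170,190,210,225):
    row=S[y]; print(y,row[260:284],row[364:388]) if y in(100,170) else 0
    b=np.where(row>97)[0]; b=b[(b>255)&(b<392)]; v=np.where((row<80))[0]; v=v[(v>260)&(v<385)]
    if len(b): 
        P=r.inv().apply(plane(w,[(b.min()-.5,y),(b.max()+.5,y)],.012)-o)*1e3; Q=r.inv().apply(plane(w,[(v.min()-.5,y),(v.max()+.5,y)],.162)-o)*1e3
        print(y,"board y",P[:,1].round(1),"mid",P[:,1].mean().round(1),"vase y",Q[:,1].round(1),Q[:,1].mean().round(1))
```

```text
100 [ 86  87  85  84  87  88  95 101 105 103  97  87  75  70  71  70  68  68
  67  67  68  69  68  68] [ 67  67  67  69  70  69  70  77  88 101 105 106 106 106 106 106 105  98
  94  89  86  83  86  86]
100 board y [-47.5  51.8] mid 2.1 vase y [-22.4  22.7] 0.1
115 board y [-48.1  51.6] mid 1.7 vase y [-22.7  22.5] -0.1
130 board y [-47.8  52.2] mid 2.2 vase y [-22.5  22.8] 0.2
150 board y [-47.6  51.2] mid 1.8 vase y [-22.3  22.7] 0.2
170 [ 86  86  86  87  85  86  86  88  90  96 103 105 105  98  86  75  70  70
  69  70  69  69  69  68] [ 68  67  68  70  73  81  96 103 105 108 105 105 104 101  94  92  89  86
  86  85  85  86  86  88]
170 board y [-47.5  51.1] mid 1.8 vase y [-22.2  22.5] 0.2
190 board y [-48.2  51. ] mid 1.4 vase y [-22.1  22.9] 0.4
210 board y [-48.1  50.9] mid 1.4 vase y [-22.   22.8] 0.4
225 board y [-47.7  50.6] mid 1.4 vase y [-22.3  22.6] 0.2
```

carry_out --plan '[[[-0.5,1.2,5,0,0,0.003,40],[0,0,15,0,0,0,40],[0,0,20,0,0,0,40],[0,0,20,0,0,0,40],[0,0,15,0,0,0,40],[0,0,10,0,0,0,40],[0,0,7,0,0,0,40],[0,0,4,0,0,0,40],[0,0,3,0,0,0,40],[0,0,2,0,0,0,40],[0,0,0,0,0,0,40],[0,0,0,0,0,0,40]]]'

```text
time_s: 17.97
ee_pos: [0.5639, -0.0399, 0.0469]
eef_rot: [3.141, -0.001, 0.231]
force: [-0.6, -0.3, -2.1]
grip_width: 0.0454
grip_force: 30.0
```

carry_out --plan '[[[0,0,1,0,0,0,40],[0,0,1,0,0,0,40],[0,0,0,0,0,0,40]]]'

```text
time_s: 18.22
ee_pos: [0.5637, -0.0399, 0.0444]
eef_rot: [3.142, -0.0, 0.231]
force: [-0.7, -0.6, -3.0]
grip_width: 0.0449
grip_force: 30.0
```

carry_out --plan '[[[0,0,1,0,0,0,40],[0,0,1,0,0,0,40],[0,0,0,0,0,0,40]]]'

```text
time_s: 18.47
ee_pos: [0.5636, -0.0399, 0.0422]
eef_rot: [-3.141, 0.0, 0.231]
force: [0.1, -0.0, -2.6]
grip_width: 0.0454
grip_force: 30.0
```

carry_out --plan '[[[0,0,1,0,0,0,40],[0,0,0,0,0,0,40],[0,0,0,0,0,0,40]]]'

```text
time_s: 18.72
ee_pos: [0.5637, -0.0399, 0.0414]
eef_rot: [-3.142, 0.0, 0.231]
force: [0.1, -1.1, -2.8]
grip_width: 0.0453
grip_force: 30.0
```

carry_out --plan '[[[0,0,0.8,0,0,0,40],[0,0,0,0,0,0,40],[0,0,0,0,0,0,40]]]'

```text
time_s: 18.97
ee_pos: [0.5637, -0.0399, 0.0406]
eef_rot: [-3.142, 0.0, 0.231]
force: [0.9, -0.2, -2.5]
grip_width: 0.0452
grip_force: 30.0
```

carry_out --plan '[[[0,0,0.7,0,0,0,40],[0,0,0,0,0,0,40],[0,0,0,0,0,0,40]]]'

```text
time_s: 19.22
ee_pos: [0.5637, -0.0399, 0.0399]
eef_rot: [3.142, -0.0, 0.231]
force: [0.9, 0.8, -2.6]
grip_width: 0.0453
grip_force: 30.0
```

carry_out --plan '[[[0,0,0.7,0,0,0,40],[0,0,0,0,0,0,40],[0,0,0,0,0,0,40]]]'

```text
time_s: 19.47
ee_pos: [0.5639, -0.04, 0.0396]
eef_rot: [3.141, -0.0, 0.231]
force: [-1.4, -0.7, 2.4]
grip_width: 0.0454
grip_force: 30.0
```

carry_out --plan '[[[0,0,0.6,0,0,0,40],[0,0,0,0,0,0,40],[0,0,0,0,0,0,40]]]'

```text
time_s: 19.72
ee_pos: [0.564, -0.0401, 0.0394]
eef_rot: [3.141, -0.001, 0.231]
force: [-3.2, -1.2, 7.3]
grip_width: 0.0449
grip_force: 30.0
```

carry_out --plan '[[[0,0,0,0,0,0,50],[0,0,0,0,0,0,50],[0,0,0,0,0,0,50],[0,0,0,0,0,0,50],[0,0,0,0,0,0,50]]]'

```text
time_s: 20.13
ee_pos: [0.5636, -0.0399, 0.0385]
eef_rot: [-3.142, 0.0, 0.231]
force: [0.7, -0.0, 1.5]
grip_width: 0.0503
grip_force: 0.0
```

carry_out --plan '[[[0,0,0,0,0,0,40],[0,0,0,0,0,0,40],[0,0,0,0,0,0,40],[0,0,0,0,0,0,40],[0,0,0,0,0,0,40],[0,0,0,0,0,0,40]]]' --squeeze 12

```text
time_s: 20.63
ee_pos: [0.5637, -0.0401, 0.0386]
eef_rot: [3.141, -0.0, 0.231]
force: [1.1, -3.0, -1.2]
grip_width: 0.0452
grip_force: 12.0
```

Run:
```python
from h import *
w=grab("wrist","9"); rel([.5637,-.0397,.039],.231)
from station import telemetry; o=telemetry.get_obs(); print(rot(o["eef_rot"]).inv().apply(o["force"]),rot(o["eef_rot"]).inv().apply(o["moment"]))
```

```text
t 20.68 pos [ 0.5637 -0.04    0.0386] rpy [3.141 0.    0.231] shift [ 0.1 -0.3 -0.4] turn [ 0.  0. -0.] F [ 0.8 -2.8 -1.4] grip 0.0458 12.0
[0.15316358 2.95028912 1.40849872] [-0.63099732  0.05950622  0.01293461]
```

carry_out --plan '[[[0,0,0,0,0,0,50],[0,0,0,0,0,0,50],[0,0.5,0,0,0,0,50],[0,0,0,0,0,0,50],[0,0,0,0,0,0,40],[0,0,0,0,0,0,40],[0,0,0,0,0,0,40],[0,0,0,0,0,0,40],[0,0,0,0,0,0,40],[0,0,0,0,0,0,40]]]' --squeeze 12

```text
time_s: 21.52
ee_pos: [0.5638, -0.0402, 0.0387]
eef_rot: [-3.141, 0.0, 0.231]
force: [-1.9, 4.1, 2.1]
grip_width: 0.0457
grip_force: 12.0
```

carry_out --plan '[[[0,0,0,0,0,0,50],[0,0,0,0,0,0,50],[0,-0.25,0,0,0,0,50],[0,0,0,0,0,0,50],[0,0,0,0,0,0,40],[0,0,0,0,0,0,40],[0,0,0,0,0,0,40],[0,0,0,0,0,0,40],[0,0,0,0,0,0,40],[0,0,0,0,0,0,40]]]' --squeeze 12

```text
time_s: 22.35
ee_pos: [0.5637, -0.0401, 0.0387]
eef_rot: [-3.142, -0.0, 0.231]
force: [-0.4, 1.7, 0.5]
grip_width: 0.0458
grip_force: 12.0
```

Run:
```python
from h import *
w=load("pics/wrist9.npz"); S=cv2.cvtColor(cv2.GaussianBlur(w["pixels"],(3,3),0),cv2.COLOR_RGB2HSV)[...,1].astype(int)
r=R.from_euler('xyz',[np.pi,0,.231]); o=np.array([.5637,-.04,.0386])
ax=proj(w,o+r.apply([[.09,0,-.038],[.095,.04,.0266],[.095,-.04,.0266],[.063,0.033,.03]])); print("pred vase end, board corners",ax.round(1).tolist())
for p in ax[:3]:
    x,y=p.round().astype(int); print(x,y,S[max(y-20,0):y+20,x])
```

```text
pred vase end, board corners [[321.2, 72.2], [393.3, 72.6], [249.4, 72.7], [377.3, 130.8]]
321 72 [86 86 86 86 86 86 86 86 88 86 86 86 84 84 84 84 84 84 82 83 80 73 68 67
 65 66 65 64 65 66 65 66 65 65 65 65 67 65 65 65]
393 73 [ 86  85  86  86  86  85  86  85  87  84  82  85  85  85  85  84  82  84
  84  87  92 100 103 107 106 105 107 107 107 107 107 107 108 108 108 107
 107 107 108 109]
249 73 [ 86  86  86  86  86  86  84  86  86  86  86  84  86  86  86  86  86  86
  86  89  96 102 106 107 107 106 106 107 107 106 106 106 105 106 106 105
 105 105 106 106]
```

carry_out --plan '[[[0,0,0,0,0,0,40],[0,0,0,0,0,0,40],[0,0,0.5,0,0,0,40],[0,0,0.5,0,0,0,40],[0,0,0,0,0,0,40],[0,0,0,0,0,0,40],[0,0,0,0,0,0,40]]]' --squeeze 35

```text
time_s: 22.93
ee_pos: [0.5638, -0.0402, 0.0385]
eef_rot: [3.141, -0.0, 0.231]
force: [-6.2, 2.2, 11.0]
grip_width: 0.0454
grip_force: 35.0
```

carry_out --plan '[[[-0.3,-0.15,0.4,0,0,0,40],[-0.3,0,0.4,0,0,0,40],[0,0,0,0,0,0,40],[0,0,0,0,0,0,40],[0,0,0,0,0,0,40]]]'

```text
time_s: 23.35
ee_pos: [0.5638, -0.0401, 0.0385]
eef_rot: [3.141, -0.002, 0.231]
force: [-6.0, 1.7, 17.3]
grip_width: 0.0457
grip_force: 35.0
```

carry_out --plan '[[[-0.3,-0.1,0.4,0,0,0,40],[0,0,0,0,0,0,40],[0,0,0,0,0,0,40],[0,0,0,0,0,0,40]]]'

```text
time_s: 23.68
ee_pos: [0.5638, -0.0401, 0.0385]
eef_rot: [3.141, -0.003, 0.231]
force: [-5.6, 2.5, 20.6]
grip_width: 0.0452
grip_force: 35.0
```

Run:
```python
from h import *
from station import telemetry
rel([.5637,-.0397,.039],.231)
t=grab("top","10"); s=grab("scene","10"); rel([.5637,-.0397,.039],.231)
o=telemetry.get_obs(); r=rot(o["eef_rot"]).inv(); print(r.apply(o["force"]).round(1),r.apply(o["moment"]).round(2))
# mug and bystanders still in place: compare with the earlier scene view
for n,(x0,y0,x1,y1),p in (("hung mug",(150,165,215,245),"5"),("bystanders",(270,235,405,320),"0")):
    d=np.abs(s["pixels"][y0:y1,x0:x1].astype(int)-load(f"pics/scene{p}.npz")["pixels"][y0:y1,x0:x1]).max(2); print(n,(d>40).sum(),d.size)
```

```text
t 23.68 pos [ 0.5638 -0.0401  0.0385] rpy [ 3.141e+00 -3.000e-03  2.310e-01] shift [-0.  -0.5 -0.5] turn [ 0.001 -0.003 -0.   ] F [-5.6  2.5 20.6] grip 0.0452 35.0
t 23.78 pos [ 0.5638 -0.0401  0.0385] rpy [ 3.141e+00 -3.000e-03  2.310e-01] shift [-0.  -0.4 -0.5] turn [ 0.001 -0.003 -0.   ] F [-5.4  2.6 20.7] grip 0.0456 35.0
[ -4.6  -3.8 -20.8] [ 0.71 -0.86  0.1 ]
hung mug 2355 5200
bystanders 815 11475
```

```bash
python3 -c "
from station import ctrl; print(ctrl.hand_in())"
```

```text
the job is handed in; nothing more can be done
None
```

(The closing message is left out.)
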